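# Dial three guest soaps into the soap dish

## Task

Put the white soap dish under the lip of the guest-soap dispenser's chute, then turn the big smooth dial clockwise, by pressing lightly on its face with the fingers and dragging it round, until its pointer points at the raised index bar, so that the gate opens and all three soaps drop straight into the dish. No soap may land on the dresser, the dish stays standing flat on the dresser with the soaps in it, the dial is left at the index bar, and everything else stays where it is.

Things in the scene. Friction and masses are not known exactly. Their poses are not given: they have to be found in the camera images.
- dispenser: Guest-soap dispenser, fixed. Origin on the dresser top, z up. White box 130 x 130 x 98 mm centred at y +90 mm carries the dial. Beside it a chute, 36 mm wide inside, falls at 25 degrees towards -y to its lip at x 0, y -100, z 62 mm. A frame at y -92 mm (58 mm wide, top z 183 mm) guides the gate that the dial lifts. The foot under the chute begins at y -35 mm: a low dish fits under the lip from -y.
- dial_press: The dial's disc: turns with the dial and is sprung, giving way downwards by up to 4 mm; about 3 N start to press it down, about 10 N put it on its stop. Origin: centre of its top face, z up, x along the pointer.
- dial (a joint): Dial angle in rad, growing clockwise seen from above: 0 pointer at the small dot, gate shut; 2.6 pointer exactly at the index bar; stop at 3.6. The gate clears the soaps only late in the turn. A smooth black disc, diameter 104 mm, 15 mm thick, too wide to grip: a finger pressed on its face 30 mm from the centre drags it by friction and may slip. Friction 0.05 N m holds it where left.
- dial_top (a point): Centre of the dial's flat top face (118 mm above the dresser when not pressed).
- pointer_tip (a point): Outer end of the painted white pointer line on the dial's top face, 49 mm from its centre; turns with the dial.
- index_bar (a point): Index bar: a small raised black bar (10 x 5 mm) on the dispenser's box outside the dial's rim, on the dispenser's +x side, 59.5 mm from the dial's axis, its top 9 mm under the dial's face.
- spout_lip (a point): Middle of the chute's lower lip, at chute-floor level, 62 mm above the dresser. The soaps leave towards the dispenser's -y and land 0 to 50 mm beyond the lip.
- dish: White ceramic soap dish, open on top, outside 92 (x) x 130 (y) x 34 (z) mm, walls and floor 6 mm, 0.28 kg, loose. Origin: centre of its underside, z up. A thumb tab 12 mm thick (x), 34 mm high, reaches from the wall at y = -65 mm to y = -89 mm.
- table: The dresser: its grey stone-look top is at z = 0.
- soap0: Round white guest soap, diameter 30 mm, 16 mm thick, about 30 g, number 0 of 3 from the gate up the chute. Origin: centre of its underside.
- soap1: Round white guest soap, diameter 30 mm, 16 mm thick, about 30 g, number 1 of 3 from the gate up the chute. Origin: centre of its underside.
- soap2: Round white guest soap, diameter 30 mm, 16 mm thick, about 30 g, number 2 of 3 from the gate up the chute. Origin: centre of its underside.
- tray: Copper-tone tray, 260 x 170 x 18 mm, with bottle and tumbler on it. A bystander. Origin: centre of its underside.
- bottle: Angular smoked bottle, 55 mm square, 145 mm high, on the tray. A bystander. Origin: centre of its underside.
- tumbler: White tumbler, diameter 68 mm, 85 mm high, on the tray. A bystander. Origin: centre of its underside.
- mirror: Folding travel mirror in black plastic, 100 x 140 mm, 120 mm high. A bystander. Origin: centre of its underside.
- trinket_box: Wooden trinket box with lid, 94 x 124 x 60 mm. A bystander. Origin: centre of its underside.
- jar: Small cream jar, diameter 50 mm, 45 mm high. A bystander. Origin: centre of its underside.
- hairbrush: Hairbrush lying along y, 55 x 205 x 24 mm. A bystander. Origin: centre of its underside.
Mind the look-alikes: they are no part of the job. Leave any pink look-alike of the dish alone.

How it is judged:
By the outcome, as a careful person would: the job done as asked, in the order asked, and still so for the second after the job is handed in, with the robot touching nothing.
It also fails if it takes over 64 s, if anything falls off the work surface, if the arm or the gripper's body presses on something with over 40 N, if the wrist force passes 120 N, or if a joint passes its speed limit or range.

## Robot

A 7-joint arm with a two-finger parallel gripper is mounted at the origin on the work surface. World frame = base frame: x ahead of the robot, y to its left, z up, the work surface at z = 0. Lengths are in mm, angles in rad, forces in N, time in s.
With the tool pointing down it reaches from about 425 to 875 mm from the base axis. Payload 4.7 kg.
Tool frame: the origin (TCP) lies midway between the tips of the shut fingers; the grasp point (between the pads) lies 19 mm behind it (bot.grip_depth is the distance from the TCP to the grasp point, in mm); z points along the fingers, y is the line along which they close (so a half turn about z gives the same grasp; the last joint's range is limited). The gripper opens to 87 mm and grips with 3 to 60 N. Pads are 19 mm wide; open, the fingers measure 117 mm over their backs; the gripper's body (75 mm by 190 mm) begins 51 mm behind the grasp point.
Start: joints at [-1.317, 0.321, -0.07, 1.45, 0.023, 1.371, -0.057], TCP at [154.407, 631.414, 222.587] pointing down, gripper open.
Joint ranges: [-2.86, 2.86], [-0.3, 2.09], [-1.38, 1.24], [0.06, 2.45], [-1.56, 4.7], [0.09, 2.05], [-2.69, 2.69]. Speed limits (rad/s): [2.57, 2.57, 3.14, 3.14, 3.14, 3.14, 3.14].

## Interface

Orientations are given as a unit quaternion [w, x, y, z].
In Python, from rig import bot gives the robot as it stands.
- The arm moves only by the shell command python3 -m jog 'ROWS' [FORCE]. ROWS is a JSON object of lists of equal length, an entry for each row: "hand": the finger opening in m, from 0 to 0.087; "slide": the shift along the tool's x, y, z in m, a list of three; "roll": the turn about the tool's z in degrees. A call has 1 to 5 rows; each row shifts and turns the commanded pose from where the row before left it, along the tool's axes as they then stand; what a row does not reach is not made up. A row lasts 1/10 s, in which the tool goes at most 50 mm and 8.59 degrees, less where a joint would pass 70% of its speed; a pose out of reach is approached as far as the arm can. A call with a gripper value outside its range is refused whole. The fingers move at their own pace and stop on an object; FORCE is the grip in N (left out, the last holds). Time passes only in rows, so rows that do not move let the fingers close. It gives the time, the measured TCP pose, the force, the opening and the grip force at its end, in the units of the state.
- bot.get_state(): the state, without advancing time (a new reading comes with each control period).
- bot.get_image(name): name is "scene" or "top"; returns a dict with "color" (420x560x3 uint8, blue, green, red), "fx", "fy", "cx", "cy" (pixels), "k1" (the pictures are not rectified: a ray, as slopes to the right and down, at radius r is drawn at 1 + k1 r^2 times it, then the intrinsics apply), "extrinsics" (4x4, takes a point from world to camera coordinates). Camera axes: x right, y down, z forward; pixel columns grow to the right and rows downward; lengths in mm; the calibration is good to about 2 mm. A picture is of the moment at which its call begins. There is no depth.
- bot.job_done(): hands the job in; it is judged then, once.
Trained networks look in a picture, given as the dict that the camera call returned (one of the last four; its "shot" number tells which), for a name from the list of things; names that differ only in an ending like _2 or _b are one class to them, and where a whole thing is asked for, a point or a joint stands for the part that bears it (a point fixed in the world has none). Each returns a list of dicts, best first, with "p" (0 to 1); they miss things now and then, are a little off and sometimes report something else, mostly with a low value. They report only what shows in the picture. A call takes as long as a camera call. They do not tell look-alikes from the thing itself.
- bot.find_in(picture, thing): "bbox" ([left, top, right, bottom] as shares, 0 to 1, of the picture: columns of its width, rows of its height, round what is visible of it).
- bot.mark_of(picture, thing): "position" ([row, column] as shares, 0 to 1, of the picture: columns of its width, rows of its height: a listed point, or the origin of a listed thing).
The state is a dict: "time": time; "joint_pos": joint angles; "qvel": joint speeds; "tau": joint torques, N m; "position": TCP position; "orientation": TCP orientation; "force": force on the tool from outside, world axes, zero at the start; "torque": the same for the moment, N m; "gripper_width": finger opening in mm; "grip_force": force on a finger pad.
Only numpy, scipy, OpenCV 4.12 (cv2) and the standard library are available. Lean on these libraries where they do the work, as an engineer would, in place of code of your own. Each camera call takes 0.05 s, during which the arm holds its last target. There are 200 camera calls.

## Working session

There is one attempt and no reset: what is moved stays moved. The work goes in short steps, Python scripts to look and compute and a shell command to move; the robot and the scene stay as the last step left them, time stands still between calls to the robot, and variables do not carry over. Pictures are saved under pics/ and viewed, at most 10 in all, crops included, and the job is handed in when it is done.

```bash
ls; mkdir -p pics; cat > h.py <<'E'
import numpy as np, cv2
from rig import bot
from scipy.optimize import least_squares
def ray(im,pos):
    u,v=pos[1]*560,pos[0]*420
    xd,yd=(u-im['cx'])/im['fx'],(v-im['cy'])/im['fy']
    K=np.array([[im['fx'],0,im['cx']],[0,im['fy'],im['cy']],[0,0,1.]])
    p=cv2.undistortPoints(np.array([[[u,v]]],float),K,np.array([im['k1'],0,0,0,0.]))[0,0]
    E=np.array(im['extrinsics']);R,t=E[:3,:3],E[:3,3]
    d=R.T@np.array([p[0],p[1],1]);return -R.T@t,d/np.linalg.norm(d)
def tri(rs):
    A=sum(np.eye(3)-np.outer(d,d) for c,d in rs);b=sum((np.eye(3)-np.outer(d,d))@c for c,d in rs)
    x=np.linalg.solve(A,b);return x,[round(float(np.linalg.norm(np.cross(x-c,d))),1) for c,d in rs]
def onz(r,z):
    c,d=r;return c+d*(z-c[2])/d[2]
def px(im,X):
    E=np.array(im['extrinsics']);q=E[:3,:3]@np.asarray(X,float)+E[:3,3];x,y=q[:2]/q[2];s=1+im['k1']*(x*x+y*y)
    return im['fx']*x*s+im['cx'],im['fy']*y*s+im['cy']
E
python3 - <<'E'
from h import *
s=bot.get_state();print(s['time'],s['position'],s['orientation'],s['force'],s['gripper_width'])
a=bot.get_image('scene');b=bot.get_image('top')
for n,i in(('scene',a),('top',b)):
    cv2.imwrite(f'pics/{n}0.png',i['color']);E=np.array(i['extrinsics']);print(n,(-E[:3,:3].T@E[:3,3]).round(),i['fx'],i['k1'])
for t in['dial_top','pointer_tip','index_bar','spout_lip','dish','dispenser','dial_press','soap0','tray','bottle','tumbler','mirror','trinket_box','jar','hairbrush']:
    for n,i in(('s',a),('t',b)):
        print(t,n,[(round(m['p'],2),round(m['position'][1]*560),round(m['position'][0]*420)) for m in bot.mark_of(i,t)[:3]])
    A=bot.mark_of(a,t);B=bot.mark_of(b,t)
    for x in A[:2]:
        for y in B[:2]:
            X,e=tri([ray(a,x['position']),ray(b,y['position'])]);print('   ',X.round(1),e)
E
```

```text
pics
0.0 [154.28399652 630.85143001 221.45769832] [-6.36441167e-05  1.19578491e-01  9.92824293e-01 -9.50622127e-04] [-0.05010729  0.82607496 -0.21208094] 86.70824598372415
scene [ 925.  547. 1027.] 389.78372337900294 0.0051521291661562555
top [ 443.   27. 1220.] 443.9498241860046 0.021965752692629972
dial_top s [(0.86, 285, 260)]
dial_top t [(0.65, 218, 181)]
    [602.9 172.  123.7] [4.9, 4.9]
pointer_tip s [(0.62, 306, 264)]
pointer_tip t [(0.57, 208, 192), (0.28, 330, 112)]
    [569.1 205.7 117.5] [4.5, 4.5]
    [660.   75.7 243.1] [180.1, 180.1]
index_bar s [(0.75, 357, 350), (0.67, 268, 274)]
index_bar t [(0.76, 223, 156)]
    [631.9 306.8  -3. ] [140.2, 140.2]
    [662.5 165.3 108.7] [2.3, 2.3]
spout_lip s [(0.83, 250, 224), (0.2, 233, 182)]
spout_lip t [(0.61, 293, 181), (0.3, 288, 273)]
    [598.1 -10.6  75.8] [3.7, 3.7]
    [451.5 -41.1 -55.7] [107.4, 107.4]
    [598.4 -22.7 249.2] [26.2, 26.2]
    [483.1 -38.6 194.5] [120.9, 120.9]
dish s [(0.78, 273, 154), (0.69, 201, 147)]
dish t [(0.91, 371, 212), (0.89, 454, 211), (0.88, 383, 283)]
    [ 471.9 -143.9  198.5] [53.1, 53.1]
[... 742 characters left out ...]
, 112)]
    [508.3 421.2 -15.5] [2.4, 2.4]
    [ 261.9  158.  -749.8] [184.1, 184.1]
bottle s [(0.78, 357, 349)]
bottle t [(0.93, 131, 194)]
    [581.5 429.7  13. ] [5.1, 5.1]
tumbler s [(0.51, 266, 236), (0.26, 250, 220)]
tumbler t [(0.64, 130, 242)]
    [568.1 252.7 373.4] [128.7, 128.7]
    [579.9 233.9 430.8] [140.0, 140.0]
mirror s []
mirror t [(0.68, 414, 136), (0.61, 266, 180)]
trinket_box s []
trinket_box t [(0.74, 154, 317), (0.25, 291, 271)]
jar s [(0.75, 303, 204)]
jar t [(0.63, 292, 260), (0.39, 375, 213)]
    [391.9  -5.1   9.5] [0.4, 0.4]
    [ 450.6 -116.6   33.2] [128.5, 128.5]
hairbrush s [(0.93, 176, 243)]
hairbrush t [(0.83, 327, 111)]
    [ 796.4 -111.8   30. ] [1.6, 1.6]
```

View pics/top0.png

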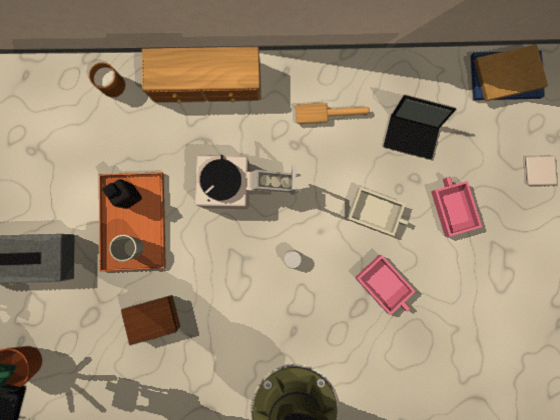

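View pics/scene0.png

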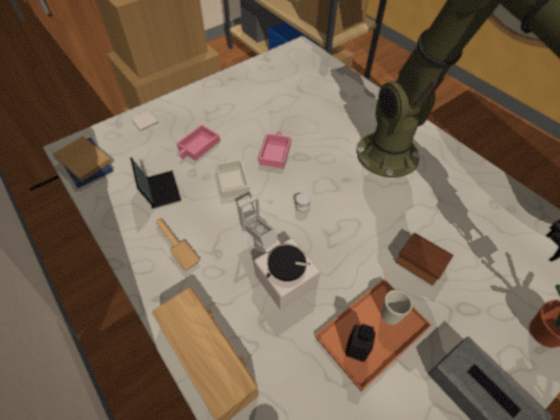

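Candidates for the dish in the top view: white (377,212), pink (457,208) and pink (385,285). I choose the white one, at (231,180) in the scene view. Its tab points right, towards -y. The dispenser is at (220,181) with its chute to (293,181). Next is a close crop to check.

```bash
python3 - <<'E'
from h import *
t=cv2.imread('pics/top0.png')[140:240,185:425];s=cv2.imread('pics/scene0.png')[150:320,200:340]
T=cv2.resize(t,(792,330),interpolation=cv2.INTER_CUBIC);S=cv2.resize(s[:90],(420,270),interpolation=cv2.INTER_CUBIC);S2=cv2.resize(s[85:160],(372,200),interpolation=cv2.INTER_CUBIC)
C=np.zeros((600,792,3),np.uint8);C[:330]=T;C[330:600,:420]=S;C[330:530,420:]=S2
cv2.imwrite('pics/crop.png',C)
E
```

```text
(no output)
```

View pics/crop.png

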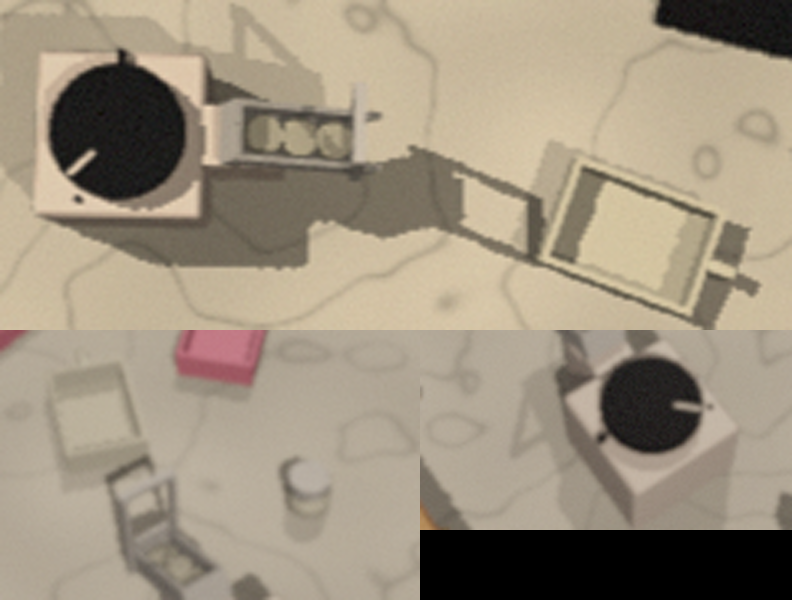

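The crop confirms the white dish, with its tab at top pixel (409,222), and the dial with its pointer at about (206,192) and bar at (222,157). Next I fit the positions.

```bash
cat > fit.py <<'E'
from h import *
def fitpose(obs,x0=(600,0,0)):
    # obs: list (im, (u,v), local xyz) -> x,y,yaw
    def X(p,l):
        c,s=np.cos(p[2]),np.sin(p[2]);return [p[0]+c*l[0]-s*l[1],p[1]+s*l[0]+c*l[1],l[2]]
    f=lambda p:np.concatenate([np.subtract(px(i,X(p,l)),uv) for i,uv,l in obs])
    r=least_squares(f,x0,x_scale=[10,10,.1],loss='soft_l1');return r.x,r.fun.reshape(-1,2).round(1).tolist()
E
python3 - <<'E'
from fit import *
a=bot.get_image('scene');b=bot.get_image('top')
T=lambda u,v:(185+u/3.3,140+v/3.3)
S=lambda u,v:(200+u/3,150+v/3)
S2=lambda u,v:(200+(u-420)*140/372,235+(v-330)*75/200)
d=[(b,T(580,157),(46,65,34)),(b,T(722,215),(46,-65,34)),(b,T(690,313),(-46,-65,34)),(b,T(543,260),(-46,65,34)),(b,T(737,270),(0,-89,34))]
ds=[(a,S(50,372),(46,-65,34)),(a,S(124,360),(-46,-65,34)),(a,S(143,447),(-46,65,34))]
for o in(d,ds,d+ds):
    p,r=fitpose(o,(500,-180,-.35));print('dish',p[:2].round(1),np.degrees(p[2]).round(1),r)
B=[(b,T(38,52),(65,155,98)),(b,T(205,53),(65,25,98)),(b,T(203,217),(-65,25,98)),(b,T(36,214),(-65,155,98)),(b,T(117,131),(0,90,118)),(b,T(123,55),(59.5,90,109))]
Bs=[(a,S2(737,430),(-65,155,98)),(a,S2(633,490),(65,155,98)),(a,S2(565,400),(65,25,98)),(a,S2(651,405),(0,90,118))]
for o in(B,Bs,B+Bs):
    p,r=fitpose(o,(600,80,0));print('disp',p[:2].round(1),np.degrees(p[2]).round(1),r)
# triangulated heights
def tr(u,v):return tri([ray(b,(u[1]/420,u[0]/560)),ray(a,(v[1]/420,v[0]/560))])
print('dial',tr(T(117,131),S2(651,405)),'boxcorner',tr(T(38,52),S2(633,490)))
print('dishrim',tr(T(722,215),S(50,372)),tr(T(690,313),S(124,360)),tr(T(543,260),S(143,447)))
print('ptr',tr(T(68,175),S2(703,408)),'index',tr(T(123,55),S2(602,437)))
# gray profile of top tip
E
```

```text
dish [ 517.7 -236.8] -21.7 [[-0.7, -0.6], [1.7, -1.7], [0.3, 0.8], [-0.9, 0.1], [0.1, 0.8]]
dish [758.4 115.9] -27.0 [[-7.2, -0.4], [0.6, -1.6], [0.5, 13.0]]
dish [ 518.1 -235.3] -22.5 [[-1.0, -1.0], [1.3, -1.4], [-0.6, 0.9], [-1.5, -0.4], [-0.6, 1.1], [-2.2, -110.7], [-0.8, -111.6], [0.9, -112.8]]
disp [599.1  80. ] -2.1 [[-0.0, -0.8], [0.6, -0.5], [0.5, 0.6], [-0.6, 1.1], [0.2, -0.2], [-0.7, -0.1]]
disp [599.3  85.9] -3.4 [[1.7, -0.1], [0.0, 3.3], [-1.5, -0.9], [-0.1, -0.4]]
disp [598.8  80.9] -2.5 [[-0.2, -1.1], [0.4, -0.4], [-0.1, 0.7], [-1.1, 0.8], [-0.2, -0.3], [-0.9, -0.2], [1.1, -2.3], [0.0, 1.5], [-2.1, -2.1], [-0.7, -2.2]]
dial (array([602.64123042, 172.28694142, 108.33518715]), [1.0, 1.0]) boxcorner (array([668.08975624, 231.3237455 , 100.44841487]), [1.1, 1.1])
dishrim (array([  582.71409529,  -601.80050143, -1166.66800837]), [59.7, 59.7]) (array([  426.906346  ,  -562.31048276, -1238.11751663]), [57.1, 57.1]) (array([  525.25379948,  -312.12491345, -1113.19504453]), [42.2, 42.2])
ptr (array([568.10591597, 209.05057298, 118.06951977]), [2.0, 2.0]) index (array([661.46307796, 167.9592368 , 102.80489309]), [1.9, 1.9])
```

```bash
cat > plan.py <<'E'
from h import *
from scipy.spatial.transform import Rotation as Ro
def cur():
    s=bot.get_state();q=s['orientation'];R=Ro.from_quat([q[1],q[2],q[3],q[0]]).as_matrix()
    return np.array(s['position']),np.degrees(np.arctan2(R[1,1],R[0,1])),R,s
def plan(wps,p=None,yaw=None):
    # wps: (x,y,z,yaw of tool y axis,nrows); roll=+ is clockwise => yaw decreases
    if p is None:p,yaw,_,_=cur()
    for x,y,z,yw,n in wps:
        d=(np.array([x,y,z])-p)/n;dy=(yw-yaw)/n;out=[]
        for k in range(n):
            c,s=np.cos(np.radians(yaw)),np.sin(np.radians(yaw))
            yt=np.array([c,s]);xt=np.array([-s,c])
            out.append([round(float(d[:2]@xt)/1000,4),round(float(d[:2]@yt)/1000,4),round(-d[2]/1000,4)]);yaw+=dy
        print((x,y,z),'roll',round(-dy,2));[print('  ',str(out[i:i+5]).replace(' ','')) for i in range(0,n,5)];p=np.array([x,y,z],float)
E
python3 - <<'E'
from plan import *; from fit import fitpose
a=bot.get_image('scene');b=bot.get_image('top')
T=lambda u,v:(185+u/3.3,140+v/3.3)
S=lambda u,v:(200+u/3,150+(v-330)/3)
d=[(b,T(580,157),(46,65,34)),(b,T(722,215),(46,-65,34)),(b,T(690,313),(-46,-65,34)),(b,T(543,260),(-46,65,34)),(b,T(737,270),(0,-89,34))]
ds=[(a,S(50,372),(46,-65,34)),(a,S(124,360),(-46,-65,34)),(a,S(143,447),(-46,65,34))]
for o in(d,ds,d+ds):
    p,r=fitpose(o,(500,-180,-.35));print('dish',p[:2].round(1),np.degrees(p[2]).round(1),r)
def tr(u,v):return tri([ray(b,(u[1]/420,u[0]/560)),ray(a,(v[1]/420,v[0]/560))])
print('dishrim',tr(T(722,215),S(50,372)),tr(T(690,313),S(124,360)),tr(T(543,260),S(143,447)))
p,y,R,s=cur();print(p,y,R.round(3))
plan([(450,470,260,44,8),(590,200,260,15,7),(580,-80,260,-10,6),(488,-310,130,-22,5)])
E
```

```text
dish [ 517.7 -236.8] -21.7 [[-0.7, -0.6], [1.7, -1.7], [0.3, 0.8], [-0.9, 0.1], [0.1, 0.8]]
dish [ 521.2 -229. ] -26.3 [[-0.9, -0.0], [0.8, 0.3], [0.0, -0.2]]
dish [ 517.8 -235.7] -22.7 [[-0.8, -0.9], [1.4, -1.2], [-0.5, 1.0], [-1.4, -0.3], [-0.5, 1.3], [-2.2, -0.8], [-0.7, -1.7], [0.8, -2.8]]
dishrim (array([ 531.06772971, -309.12015416,   31.20677259]), [1.5, 1.5]) (array([ 450.74050346, -279.45004601,   25.1828201 ]), [3.2, 3.2]) (array([ 500.33457704, -165.07520491,   12.21454687]), [0.1, 0.1])
[154.40522619 631.41982104 222.59590912] 76.26126450513887 [[-0.971  0.237  0.   ]
 [ 0.237  0.971  0.   ]
 [-0.     0.    -1.   ]]
(450, 470, 260) roll 4.03
   [[-0.0407,-0.0108,np.float64(-0.0047)],[-0.0413,-0.0079,np.float64(-0.0047)],[-0.0418,-0.005,np.float64(-0.0047)],[-0.042,-0.0021,np.float64(-0.0047)],[-0.0421,0.0009,np.float64(-0.0047)]]
   [[-0.0419,0.0039,np.float64(-0.0047)],[-0.0415,0.0068,np.float64(-0.0047)],[-0.041,0.0097,np.float64(-0.0047)]]
(590, 200, 260) roll 4.14
   [[-0.0416,-0.0124,np.float64(-0.0)],[-0.0424,-0.0094,np.float64(-0.0)],[-0.043,-0.0063,np.float64(-0.0)],[-0.0433,-0.0032,np.float64(-0.0)],[-0.0434,-0.0,np.float64(-0.0)]]
   [[-0.0433,0.0031,np.float64(-0.0)],[-0.043,0.0062,np.float64(-0.0)]]
(580, -80, 260) roll 4.17
   [[-0.0446,-0.0137,np.float64(-0.0)],[-0.0455,-0.0104,np.float64(-0.0)],[-0.0462,-0.0071,np.float64(-0.0)],[-0.0465,-0.0037,np.float64(-0.0)],[-0.0467,-0.0003,np.float64(-0.0)]]
   [[-0.0466,0.0031,np.float64(-0.0)]]
(488, -310, 130) roll 2.4
   [[-0.0485,-0.0101,np.float64(0.026)],[-0.0489,-0.0081,np.float64(0.026)],[-0.0492,-0.006,np.float64(0.026)],[-0.0494,-0.004,np.float64(0.026)],[-0.0495,-0.0019,np.float64(0.026)]]
```

```bash
python3 -m jog '{"hand":[0.06,0.06,0.06,0.06,0.06],"slide":[[-0.041,-0.011,-0.008],[-0.041,-0.008,-0.008],[-0.042,-0.005,-0.008],[-0.042,-0.002,-0.008],[-0.042,0.001,-0.006]],"roll":[4,4,4,4,4]}'
python3 -m jog '{"hand":[0.06,0.06,0.06,0.06,0.06],"slide":[[-0.042,0.004,0],[-0.041,0.007,0],[-0.041,0.01,0],[-0.042,-0.012,0],[-0.042,-0.009,0]],"roll":[4,4,4,4,4]}'
python3 -m jog '{"hand":[0.06,0.06,0.06,0.06,0.06],"slide":[[-0.043,-0.006,0],[-0.043,-0.003,0],[-0.043,0,0],[-0.043,0.003,0],[-0.043,0.006,0]],"roll":[4,4,4,4,4]}'
python3 -m jog '{"hand":[0.04,0.04,0.04,0.04,0.04],"slide":[[-0.045,-0.014,0],[-0.046,-0.01,0],[-0.046,-0.007,0],[-0.047,-0.004,0],[-0.047,0,0]],"roll":[4,4,4,4,4]}'
python3 - <<'E'
from plan import *
p,y,R,s=cur();print(p,y,R.round(3),s['joint_pos'],s['gripper_width'])
plan([(488,-310,110,-22,7)])
E
```

```text
time: 3.8
position: [340.8, 529.9, 261.4]
orientation: [0.0, 0.292, 0.957, 0.001]
force: [-0.0, 1.6, 0.6]
gripper_width: 61.8
grip_force: 0.0
time: 4.3
position: [492.6, 393.5, 260.2]
orientation: [0.0, 0.453, 0.891, -0.0]
force: [0.7, -0.6, -0.3]
gripper_width: 60.1
grip_force: 0.0
time: 4.8
position: [594.3, 203.2, 260.9]
orientation: [0.0, 0.601, 0.799, 0.0]
force: [0.7, 0.8, -0.7]
gripper_width: 59.7
grip_force: 0.0
time: 5.3
position: [592.0, -32.0, 260.9]
orientation: [0.0, 0.731, 0.683, 0.0]
force: [0.0, 0.1, -0.4]
gripper_width: 40.3
grip_force: 0.0
[592.00277364 -31.99149065 260.88572473] -3.888299746084737 [[ 0.068  0.998  0.001]
 [ 0.998 -0.068  0.001]
 [ 0.001  0.001 -1.   ]] [-0.47330306  0.1958496   0.56223959  1.56166887 -0.10582425  1.41377487
  0.02893851] 40.34588375386483
(488, -310, 110) roll 2.59
   [[-0.0406,-0.0121,np.float64(0.0216)],[-0.0411,-0.0103,np.float64(0.0216)],[-0.0416,-0.0084,np.float64(0.0216)],[-0.0419,-0.0065,np.float64(0.0216)],[-0.0421,-0.0046,np.float64(0.0216)]]
   [[-0.0423,-0.0027,np.float64(0.0216)],[-0.0424,-0.0008,np.float64(0.0216)]]
```

```bash
python3 -m jog '{"hand":[0.04,0.04,0.04,0.04,0.04],"slide":[[-0.041,-0.012,0.022],[-0.041,-0.01,0.022],[-0.042,-0.008,0.022],[-0.042,-0.007,0.022],[-0.042,-0.005,0.022]],"roll":[2.6,2.6,2.6,2.6,2.6]}' >/dev/null
python3 -m jog '{"hand":[0.04,0.04,0.04,0.04],"slide":[[-0.042,-0.003,0.022],[-0.042,-0.001,0.022],[0,0,0.04],[0,0,0]],"roll":[2.6,2.6,0,0]}'
python3 - <<'E'
from plan import *
p,y,R,s=cur();print(p,y)
C=np.zeros((600,800,3),np.uint8)
for k,n in enumerate(('scene','top')):
    i=bot.get_image(n)
    u,v=px(i,p);w=[px(i,p+R@[0,e,0]) for e in(-20,20)]
    t=[px(i,(488.3,-309.7,34))]
    print(n,(u,v),w,t)
    x0,y0=((170,110),(350,170))[k]
    c=i['color'][y0:y0+100,x0:x0+100];C[:400,400*k:400*k+400]=cv2.resize(c,(400,400),interpolation=cv2.INTER_CUBIC)
cv2.imwrite('pics/tab.png',C[:400])
E
```

```text
time: 6.2
position: [484.4, -307.5, 62.1]
orientation: [-0.004, 0.83, 0.558, -0.002]
force: [0.5, 1.0, -0.8]
gripper_width: 39.8
grip_force: 0.0
[ 484.4045701  -307.51333808   62.14633384] -22.120356481453022
scene (np.float64(226.9589661844326), np.float64(151.9836693822438)) [(np.float64(232.6728094962206), np.float64(150.86073405592268)), (np.float64(221.21995254141922), np.float64(153.11140389948295))] [(np.float64(226.47863262620479), np.float64(157.81380828073534))]
top (np.float64(406.990270010333), np.float64(222.38179108348984)) [(np.float64(404.4970074593062), np.float64(229.53884814736747)), (np.float64(409.47767389102125), np.float64(215.2460353595769))] [(np.float64(404.7318223759527), np.float64(221.36692403598602))]
```

View pics/tab.png

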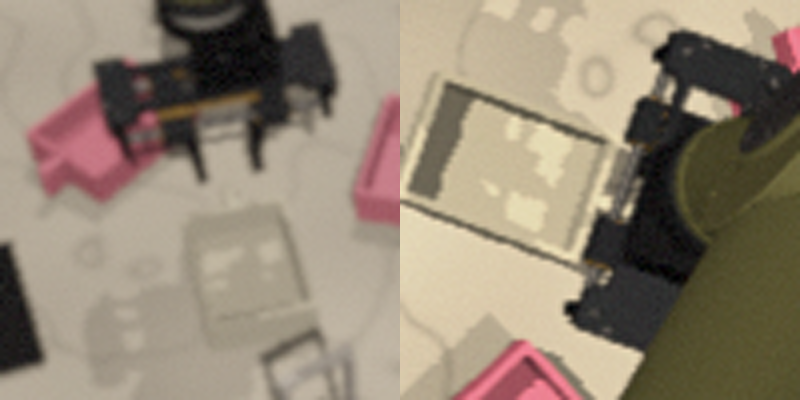

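In the scene crop, the tab at (229,158) lies between the fingertips (220,154) and (234,152). I descend and grip.

```bash
python3 -m jog '{"hand":[0.05,0.05,0.05,0.05,0.05],"slide":[[-0.001,0,0.02],[0,0,0.015],[0,0,0.01],[0,0,0.006],[0,0,0]],"roll":[0,0,0,0,0]}' 20
python3 -m jog '{"hand":[0.005,0.005,0.005,0.005,0.005],"slide":[[0,0,0],[0,0,0],[0,0,0],[0,0,0],[0,0,0]],"roll":[0,0,0,0,0]}' 25
python3 - <<'E'
from plan import *
p,y,R,s=cur();print(p,y,s['force'],s['torque'])
c=np.array([1,0])
C=np.zeros((400,800,3),np.uint8)
for k,n in enumerate(('scene','top')):
    i=bot.get_image(n);x0,y0=((170,110),(300,150))[k]
    C[:,400*k:400*k+400]=cv2.resize(i['color'][y0:y0+100,x0:x0+100],(400,400),interpolation=cv2.INTER_CUBIC)
cv2.imwrite('pics/grip.png',C)
E
```

```text
time: 6.8
position: [488.1, -308.6, 15.1]
orientation: [-0.0, 0.829, 0.56, -0.0]
force: [-0.2, 0.4, 1.1]
gripper_width: 50.0
grip_force: 0.0
time: 7.3
position: [488.3, -309.1, 15.7]
orientation: [0.0, 0.829, 0.56, 0.0]
force: [-0.5, 0.6, 0.2]
gripper_width: 17.9
grip_force: 0.0
[ 488.26668414 -309.12643903   15.72790328] -21.942767362319643 [-0.53534707  0.60348612  0.19699045] [-0.11286835  0.07128469 -0.0519128 ]
```

View pics/grip.png

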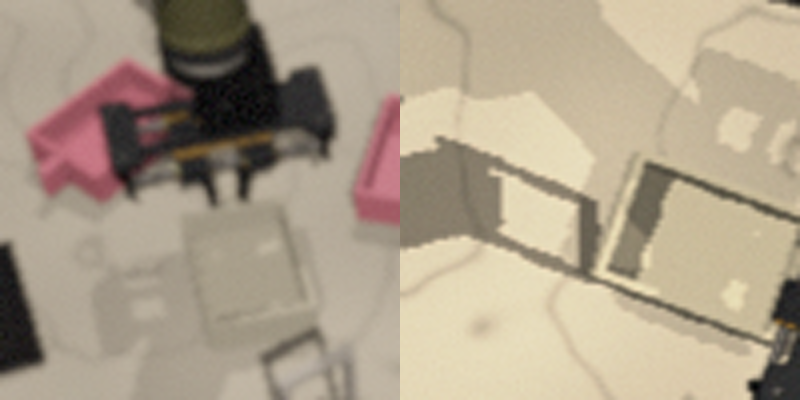

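```bash
python3 -m jog '{"hand":[0.018,0.018,0.005,0.005,0.005],"slide":[[0,0,0.008],[0,0,0],[0,0,0],[0,0,0],[0,0,0]],"roll":[0,0,0,0,0]}' 25
python3 -m jog '{"hand":[0.005,0.005],"slide":[[0,0,0],[0,0,0]],"roll":[0,0]}' 25
```

```text
time: 7.9
position: [488.0, -309.0, 7.3]
orientation: [-0.0, 0.829, 0.56, -0.0]
force: [0.5, -0.7, -1.4]
gripper_width: 11.7
grip_force: 25.0
time: 8.1
position: [488.0, -309.0, 7.4]
orientation: [-0.0, 0.829, 0.56, -0.0]
force: [-0.8, 0.5, -2.9]
gripper_width: 12.0
grip_force: 25.0
```

```bash
python3 - <<'E'
from plan import *
plan([(587.5,-205,7.5,-2.3,7),(590.8,-124.8,7.5,-2.3,5)])
E
```

```text
(587.5, -205, 7.5) roll -2.81
   [[0.0191,0.0076,np.float64(-0.0)],[0.0187,0.0086,np.float64(-0.0)],[0.0183,0.0095,np.float64(-0.0)],[0.0178,0.0103,np.float64(-0.0)],[0.0172,0.0112,np.float64(-0.0)]]
   [[0.0167,0.012,np.float64(-0.0)],[0.0161,0.0128,np.float64(-0.0)]]
(590.8, -124.8, 7.5) roll -0.0
   [[0.0161,0.0,np.float64(-0.0)],[0.0161,0.0,np.float64(-0.0)],[0.0161,0.0,np.float64(-0.0)],[0.0161,0.0,np.float64(-0.0)],[0.0161,0.0,np.float64(-0.0)]]
```

```bash
python3 -m jog '{"hand":[0.005,0.005,0.005,0.005],"slide":[[0.019,0.008,0],[0.019,0.009,0],[0.018,0.01,0],[0.018,0.01,0]],"roll":[-2.8,-2.8,-2.8,-2.8]}' 30
python3 -m jog '{"hand":[0.005,0.005,0.005,0.005],"slide":[[0.017,0.011,0],[0.017,0.012,0],[0.016,0.013,0],[0,0,0]],"roll":[-2.8,-2.8,-2.8,0]}' 30
python3 - <<'E'
from plan import *
p,y,R,s=cur();print(p,y)
C=np.zeros((600,800,3),np.uint8)
for k,n in enumerate(('scene','top')):
    i=bot.get_image(n);x0,y0=((190,130),(240,140))[k]
    C[:,400*k:400*k+400]=cv2.resize(i['color'][y0:y0+150,x0:x0+100],(400,600),interpolation=cv2.INTER_CUBIC)
    c=p+R@[0,0,0]+R@[78.5,0,0]
    print(n,[tuple(np.round((np.array(px(i,[*(c+R@[sy,sx,0])[:2],34]))-(x0,y0))*4)) for sx,sy in((46,65),(-46,65),(46,-65),(-46,-65))])
cv2.imwrite('pics/mid.png',C)
E
```

```text
time: 8.5
position: [547.7, -247.8, 7.4]
orientation: [-0.0, 0.768, 0.64, 0.0]
force: [-0.8, -0.8, -2.7]
gripper_width: 11.7
grip_force: 30.0
time: 8.9
position: [591.9, -200.4, 7.3]
orientation: [-0.0, 0.719, 0.695, 0.001]
force: [0.6, 0.7, -2.1]
gripper_width: 12.1
grip_force: 30.0
[ 591.874008   -200.37581955    7.33637902] -1.9179601125799226
scene [(np.float64(155.0), np.float64(392.0)), (np.float64(256.0), np.float64(335.0)), (np.float64(71.0), np.float64(282.0)), (np.float64(169.0), np.float64(230.0))]
top [(np.float64(277.0), np.float64(108.0)), (np.float64(277.0), np.float64(243.0)), (np.float64(469.0), np.float64(109.0)), (np.float64(470.0), np.float64(244.0))]
```

View pics/mid.png

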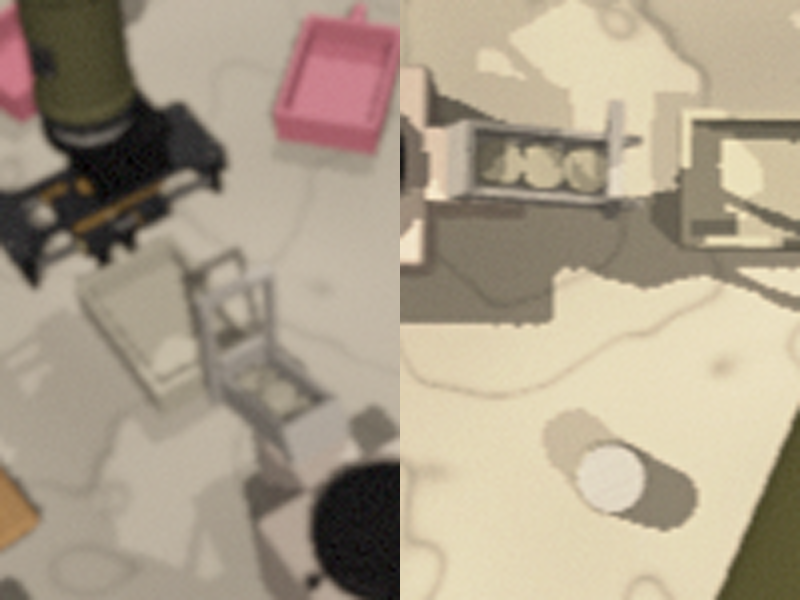

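The dish front corners are at top (311,168) and (311,202), straight ahead of the chute lip. I slide it 80 mm in.

```bash
python3 -m jog '{"hand":[0.005,0.005,0.005,0.005,0.005],"slide":[[0.016,0,0],[0.018,0,0],[0.02,0,0],[0.016,0,0],[0.01,0,0]],"roll":[0,0,0,0,0]}' 30
python3 -m jog '{"hand":[0.005,0.04,0.04,0.04],"slide":[[0,0,0],[0,0,0],[0,0,0],[0,0,0]],"roll":[0,0,0,0]}'
python3 - <<'E'
from plan import *
p,y,R,s=cur();print(p,y)
C=np.zeros((600,800,3),np.uint8)
for k,n in enumerate(('scene','top')):
    i=bot.get_image(n);x0,y0=((190,130),(240,110))[k]
    C[:,400*k:400*k+400]=cv2.resize(i['color'][y0:y0+150,x0:x0+100],(400,600),interpolation=cv2.INTER_CUBIC)
    c=p+R@[78.5,0,0]
    print(n,[tuple(np.round((np.array(px(i,[*(c+R@[sy,sx,0])[:2],34]))-(x0,y0))*4)) for sx,sy in((46,65),(-46,65),(46,-65),(-46,-65))])
cv2.imwrite('pics/placed.png',C)
E
```

```text
time: 9.5
position: [591.5, -123.4, 7.5]
orientation: [-0.0, 0.721, 0.693, 0.0]
force: [0.4, -0.2, -3.4]
gripper_width: 12.2
grip_force: 30.0
time: 9.9
position: [592.1, -126.6, 8.0]
orientation: [0.0, 0.722, 0.692, 0.0]
force: [-0.0, 0.7, -0.2]
gripper_width: 28.5
grip_force: 0.0
[ 592.09151351 -126.61407731    8.01588635] -2.4369206173352307
scene [(np.float64(208.0), np.float64(459.0)), (np.float64(311.0), np.float64(400.0)), (np.float64(120.0), np.float64(341.0)), (np.float64(220.0), np.float64(288.0))]
top [(np.float64(169.0), np.float64(228.0)), (np.float64(167.0), np.float64(364.0)), (np.float64(361.0), np.float64(231.0)), (np.float64(360.0), np.float64(367.0))]
```

View pics/placed.png

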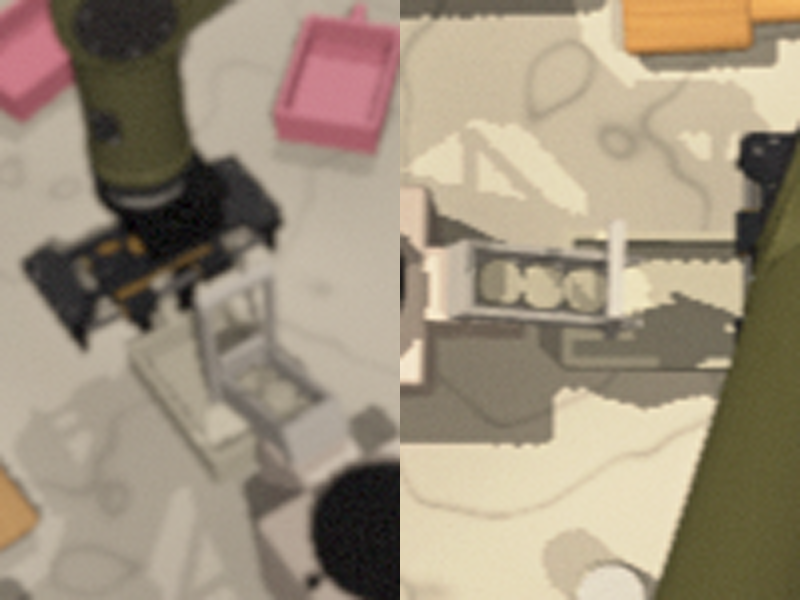

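The dish stands under the lip, with its front edge at about (281,170–202) in the top view. Next I release, lift and go to the dial.

```bash
python3 -m jog '{"hand":[0.04,0.04,0.04,0.04,0.04],"slide":[[0,0,-0.01],[0,0,-0.05],[0,0,-0.05],[0,0,-0.05],[0,0,-0.05]],"roll":[0,0,0,0,0]}'
python3 - <<'E'
from plan import *
p,y,R,s=cur();print(p,y,s['joint_pos'])
plan([(602.6,170.8,240,86,11)])
E
```

```text
time: 10.5
position: [591.5, -125.7, 220.6]
orientation: [0.0, 0.722, 0.692, 0.0]
force: [1.7, 0.6, 0.4]
gripper_width: 40.1
grip_force: 0.0
[ 591.52942248 -125.73269835  220.55977514] -2.3889036453840475 [-0.36012837  0.25110349  0.6284442   1.5945914  -0.15087491  1.34385869
  0.24558332]
(602.6, 170.8, 240) roll -8.04
   [[0.027,-0.0001,np.float64(-0.0018)],[0.0267,0.0037,np.float64(-0.0018)],[0.026,0.0074,np.float64(-0.0018)],[0.0247,0.0109,np.float64(-0.0018)],[0.0229,0.0143,np.float64(-0.0018)]]
   [[0.0207,0.0173,np.float64(-0.0018)],[0.0181,0.02,np.float64(-0.0018)],[0.0151,0.0224,np.float64(-0.0018)],[0.0118,0.0243,np.float64(-0.0018)],[0.0083,0.0257,np.float64(-0.0018)]]
   [[0.0046,0.0266,np.float64(-0.0018)]]
```

```bash
python3 -m jog '{"hand":[0.05,0.05,0.05,0.05,0.05],"slide":[[0.027,0,-0.01],[0.027,0.004,-0.005],[0.026,0.007,0],[0.025,0.011,0],[0.023,0.014,0]],"roll":[-8,-8,-8,-8,-8]}' >/dev/null
python3 -m jog '{"hand":[0.05,0.05,0.05,0.05,0.05],"slide":[[0.021,0.017,0],[0.018,0.02,0],[0.015,0.022,0],[0.012,0.024,0],[0.008,0.026,0]],"roll":[-8,-8,-8,-8,-8]}' >/dev/null
python3 -m jog '{"hand":[0.05,0.05],"slide":[[0.005,0.027,0],[0,0,0]],"roll":[-8,0]}'
python3 - <<'E'
from plan import *
p,y,R,s=cur();print(p,y,s['joint_pos'])
plan([(602.6,170.8,130,86,3)])
E
```

```text
time: 11.7
position: [601.8, 177.5, 232.9]
orientation: [-0.0, 0.034, 0.999, 0.001]
force: [0.3, 0.6, -0.3]
gripper_width: 50.4
grip_force: 0.0
[601.82512366 177.51341231 232.94631267] 86.14816152007735 [-0.56024697  0.26915633  0.28556918  1.50799682 -0.07931993  1.37477112
  1.2345609 ]
(602.6, 170.8, 130) roll 0.05
   [[-0.0004,-0.0022,np.float64(0.0343)],[-0.0004,-0.0022,np.float64(0.0343)],[-0.0004,-0.0022,np.float64(0.0343)]]
```

```bash
python3 -m jog '{"hand":[0.05,0.05,0.05,0.05],"slide":[[0,-0.002,0.035],[0,-0.002,0.035],[0,-0.002,0.035],[0,0,0]],"roll":[0,0,0,0]}'
python3 -m jog '{"hand":[0.05,0.05,0.05,0.05,0.05],"slide":[[0,0,0.005],[0,0,0.003],[0,0,0.002],[0,0,0],[0,0,0]],"roll":[0,0,0,0,0]}'
python3 - <<'E'
from plan import *
for _ in range(3):
    p,y,R,s=cur();print(p.round(1),y,s['force'].round(2) if hasattr(s['force'],'round') else s['force']); bot.get_image('top')
E
```

```text
time: 12.1
position: [598.8, 163.2, 122.9]
orientation: [-0.004, 0.04, 0.999, -0.002]
force: [-0.1, -0.3, -0.4]
gripper_width: 49.9
grip_force: 0.0
time: 12.6
position: [602.7, 166.2, 118.5]
orientation: [0.001, 0.038, 0.999, 0.0]
force: [0.5, 0.4, 1.3]
gripper_width: 49.6
grip_force: 0.8
[602.7 166.2 118.5] 85.66363909296429 [0.5  0.39 1.28]
[602.8 166.3 118.5] 85.666959711792 [ 0.11 -0.15  2.19]
[602.8 166.3 118.5] 85.6656316859758 [ 0.43 -0.08  2.74]
```

```bash
python3 -m jog '{"hand":[0.05,0.05,0.05,0.05,0.05],"slide":[[0,0,-0.003],[0,0.0045,0],[0,0,0],[0,0,0.003],[0,0,0]],"roll":[0,0,0,0,0]}'
python3 -m jog '{"hand":[0.05,0.05,0.05,0.05],"slide":[[0,0,0.001],[0,0,0.001],[0,0,0],[0,0,0]],"roll":[0,0,0,0]}'
python3 - <<'E'
from plan import *
p,y,R,s=cur();print(p.round(1),y,np.round(s['force'],2),np.round(s['torque'],2))
E
```

```text
time: 13.25
position: [602.8, 171.1, 117.8]
orientation: [0.0, 0.038, 0.999, 0.0]
force: [-0.1, 0.8, 5.3]
gripper_width: 50.0
grip_force: 2.0
time: 13.65
position: [602.8, 171.1, 116.6]
orientation: [0.0, 0.038, 0.999, 0.001]
force: [-2.4, 0.6, 6.1]
gripper_width: 49.8
grip_force: 3.3
[602.8 171.1 116.6] 85.6773482135124 [-2.43  0.61  6.09] [0.25 0.42 0.03]
```

```bash
python3 -m jog '{"hand":[0.05,0.05,0.05,0.05,0.05],"slide":[[0,0,0],[0,0,0],[0,0,0],[0,0,0],[0,0,0]],"roll":[3,6,6,6,4]}'
python3 - <<'E'
from plan import *
p,y,R,s=cur();print(p.round(1),y,np.round(s['force'],2),np.round(s['torque'],2))
C=np.zeros((400,800,3),np.uint8)
for k,n in enumerate(('scene','top')):
    i=bot.get_image(n);x0,y0=((240,210),(170,130))[k]
    C[:,400*k:400*k+400]=cv2.resize(i['color'][y0:y0+100,x0:x0+100],(400,400),interpolation=cv2.INTER_CUBIC)
    print(n,[(round(m['p'],2),round(m['position'][1]*560),round(m['position'][0]*420),onz(ray(i,m['position']),117).round()) for m in bot.mark_of(i,'pointer_tip')[:3]])
cv2.imwrite('pics/dial1.png',C)
E
```

```text
time: 14.15
position: [602.6, 170.9, 116.5]
orientation: [0.0, 0.255, 0.967, 0.0]
force: [-1.9, 1.2, 6.9]
gripper_width: 49.9
grip_force: 3.3
[602.6 170.9 116.5] 60.47390166524508 [-1.87  1.18  6.92] [0.09 0.44 0.06]
scene []
top [(0.38, 292, 272, array([369.,  -2., 117.]))]
```

View pics/dial1.png

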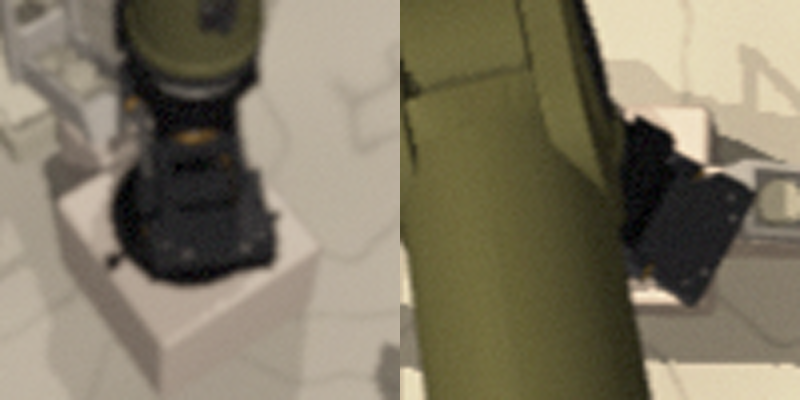

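```bash
for i in 1; do python3 -m jog '{"hand":[0.05,0.05,0.05,0.05,0.05],"slide":[[0,0,0],[0,0,0],[0,0,0],[0,0,0],[0,0,0]],"roll":[6,6,6,6,6]}'; python3 -m jog '{"hand":[0.05,0.05,0.05,0.05,0.05],"slide":[[0,0,0],[0,0,0],[0,0,0],[0,0,0],[0,0,0]],"roll":[6,6,6,6,6]}';done
python3 -m jog '{"hand":[0.05,0.05,0.05,0.05,0.05],"slide":[[0,0,0],[0,0,0],[0,0,0],[0,0,0],[0,0,0]],"roll":[6,6,6,4,0]}'
python3 - <<'E'
from plan import *
p,y,R,s=cur();print(p.round(1),y,np.round(s['force'],2),np.round(s['torque'],2),s['joint_pos'])
E
python3 -m jog '{"hand":[0.05,0.05,0.05],"slide":[[0,0,-0.01],[0,0,-0.05],[0,0,-0.03]],"roll":[0,0,0]}'
python3 -m jog '{"hand":[0.05,0.05,0.05,0.05],"slide":[[0,0,-0.03],[-0.03,-0.03,0],[-0.03,-0.03,0],[0,0,0]],"roll":[0,0,0,0]}'
python3 - <<'E'
from plan import *
p,y,R,s=cur();print(p.round(1),y)
C=np.zeros((400,800,3),np.uint8)
for k,n in enumerate(('scene','top')):
    i=bot.get_image(n);x0,y0=((240,210),(170,130))[k]
    cv2.imwrite(f'pics/full_{n}1.png',i['color'])
    C[:,400*k:400*k+400]=cv2.resize(i['color'][y0:y0+100,x0:x0+100],(400,400),interpolation=cv2.INTER_CUBIC)
    for t in('pointer_tip','dial_top','index_bar'):print(n,t,[(round(m['p'],2),round(m['position'][1]*560),round(m['position'][0]*420),onz(ray(i,m['position']),118).round()) for m in bot.mark_of(i,t)[:3]])
cv2.imwrite('pics/dial2.png',C)
E
```

```text
time: 14.85
position: [602.0, 170.9, 116.3]
orientation: [-0.001, 0.497, 0.868, 0.0]
force: [-3.1, 0.7, 6.4]
gripper_width: 50.0
grip_force: 3.5
time: 15.35
position: [601.5, 171.5, 116.2]
orientation: [-0.001, 0.704, 0.71, -0.0]
force: [-4.0, 1.1, 7.0]
gripper_width: 49.9
grip_force: 3.6
time: 15.85
position: [601.5, 172.0, 116.2]
orientation: [-0.001, 0.826, 0.564, -0.0]
force: [-5.1, 2.8, 6.8]
gripper_width: 50.3
grip_force: 3.7
[601.5 172.  116.2] -21.368127399031458 [-5.13  2.83  6.78] [ 0.39  1.   -0.12] [-0.7862858   0.37840106  0.58099462  1.66258262 -0.22466199  1.16891864
 -0.5219324 ]
time: 16.15
position: [603.3, 169.5, 208.0]
orientation: [0.001, 0.826, 0.564, 0.001]
force: [1.3, 0.7, -0.2]
gripper_width: 50.0
grip_force: 0.0
time: 16.55
position: [520.5, 132.7, 234.9]
orientation: [-0.002, 0.827, 0.563, -0.002]
force: [0.4, -0.2, 0.5]
gripper_width: 49.6
grip_force: 0.0
[520.5 132.7 234.9] -21.49140095868238
scene pointer_tip [(0.55, 279, 277, array([646., 197., 118.]))]
scene dial_top [(0.82, 285, 260, array([603., 168., 118.]))]
scene index_bar [(0.94, 269, 272, array([658., 169., 118.]))]
top pointer_tip [(0.24, 289, 273, array([367.,   6., 118.]))]
top dial_top [(0.38, 302, 184, array([587., -32., 118.]))]
top index_bar [(0.62, 294, 182, array([591., -12., 118.]))]
```

View pics/dial2.png

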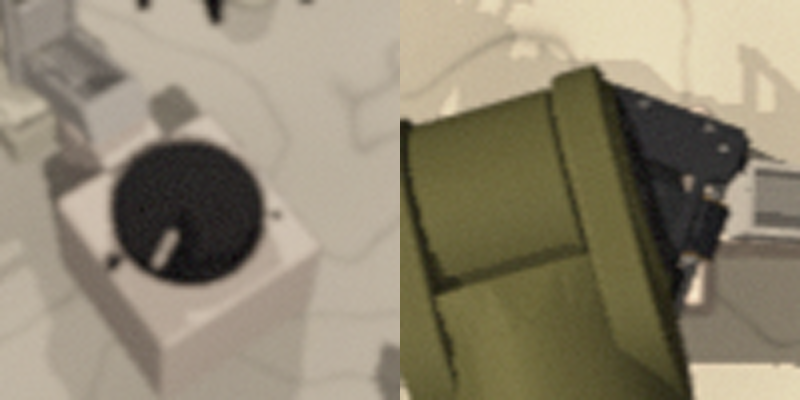

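The scene view shows the pointer tip at (279,277) and the bar at (269,272), so about 36° remain. The chute looks emptied already. Next I go back and finish the turn.

```bash
python3 - <<'E'
from plan import *
i=bot.get_image('scene')
im=cv2.resize(i['color'][130:290,200:330],(650,600*800//600),interpolation=cv2.INTER_CUBIC)
m=bot.mark_of(i,'index_bar')[0];I=onz(ray(i,m['position']),109);c=onz(ray(i,bot.mark_of(i,'dial_top')[0]['position']),118);t=onz(ray(i,(277/420,279/560)),118)
a=lambda v:np.degrees(np.arctan2(v[1],v[0]));print(I,c,t,a(I-c),a(t-c))
for n in('soap0',):print([(round(m['p'],2),round(m['position'][1]*560),round(m['position'][0]*420),onz(ray(i,m['position']),6).round()) for m in bot.mark_of(i,n)])
p,y,R,s=cur();print(p,y);plan([(602.8,171,130,y,4)])
E
```

```text
[663.1131596  170.48876177 109.        ] [599.89297285 169.82275718 118.        ] [646.16101845 195.98695342 118.        ] 0.6035705092311245 29.487799439315246
[(0.63, 247, 229, array([592., -39.,   6.])), (0.54, 245, 218, array([574., -76.,   6.])), (0.47, 237, 217, array([592., -96.,   6.]))]
[525.08152001 136.47637052 235.33122659] -21.33999816357399
(602.8, 171, 130) roll -0.0
   [[0.0151,0.015,np.float64(0.0263)],[0.0151,0.015,np.float64(0.0263)],[0.0151,0.015,np.float64(0.0263)],[0.0151,0.015,np.float64(0.0263)]]
```

```bash
python3 -m jog '{"hand":[0.05,0.05,0.05,0.05,0.05],"slide":[[0.02,0.02,0],[0.02,0.02,0.02],[0.02,0.02,0.035],[0,0,0.04],[0,0,0.008]],"roll":[0,0,0,0,0]}' >/dev/null
python3 -m jog '{"hand":[0.05,0.05],"slide":[[0,0,0],[0,0,0]],"roll":[0,0]}'
```

```text
time: 17.85
position: [603.5, 170.5, 134.6]
orientation: [0.0, 0.826, 0.564, 0.001]
force: [0.2, 0.4, 0.5]
gripper_width: 50.5
grip_force: 0.0
```

```bash
python3 -m jog '{"hand":[0.05,0.05,0.05,0.05],"slide":[[0,0,0.013],[0,0,0.004],[0,0,0.002],[0,0,0]],"roll":[0,0,0,0]}'
python3 -m jog '{"hand":[0.05,0.05],"slide":[[0,0,0],[0,0,0]],"roll":[0,0]}'
```

```text
time: 18.25
position: [603.4, 170.8, 115.6]
orientation: [-0.0, 0.826, 0.564, 0.001]
force: [-1.4, -0.4, 8.0]
gripper_width: 49.7
grip_force: 4.2
time: 18.45
position: [603.4, 170.8, 115.8]
orientation: [-0.0, 0.826, 0.564, 0.001]
force: [-1.4, 0.3, 8.0]
gripper_width: 50.1
grip_force: 4.0
```

```bash
python3 -m jog '{"hand":[0.05,0.05,0.05,0.05,0.05],"slide":[[0,0,-0.0005],[0,0,0],[0,0,0],[0,0,0],[0,0,0]],"roll":[5,6,6,6,6]}'
python3 -m jog '{"hand":[0.05,0.05,0.05,0.05,0.05],"slide":[[0,0,0],[0,0,-0.01],[0,0,-0.05],[0,0,-0.05],[0,0,0]],"roll":[0,0,0,0,0]}'
python3 -m jog '{"hand":[0.05,0.05,0.05,0.05,0.05],"slide":[[0,-0.04,0],[0,-0.05,0],[0,-0.04,0],[0,0,0],[0,0,0]],"roll":[0,0,0,0,0]}'
python3 - <<'E'
from plan import *
p,y,R,s=cur();print(p.round(1),y)
C=np.zeros((400,800,3),np.uint8)
for k,n in enumerate(('scene','top')):
    i=bot.get_image(n);x0,y0,w=((255,230,60),(180,130,130))[k]
    C[:,400*k:400*k+400]=cv2.resize(i['color'][y0:y0+w,x0:x0+w],(400,400),interpolation=cv2.INTER_CUBIC)
    r={}
    for t in('pointer_tip','dial_top','index_bar'):
        M=bot.mark_of(i,t)
        print(n,t,[(round(m['p'],2),round(m['position'][1]*560,1),round(m['position'][0]*420,1),onz(ray(i,m['position']),109 if t[0]=='i' else 118).round(1)) for m in M[:2]])
cv2.imwrite('pics/dial3.png',C)
E
```

```text
time: 18.95
position: [602.5, 170.7, 115.9]
orientation: [-0.001, 0.941, 0.337, 0.0]
force: [-3.4, -0.5, 7.4]
gripper_width: 50.0
grip_force: 3.9
time: 19.45
position: [606.6, 170.9, 232.4]
orientation: [-0.0, 0.941, 0.339, 0.007]
force: [1.1, -0.9, 1.1]
gripper_width: 49.9
grip_force: 0.0
time: 19.95
position: [518.7, 271.7, 224.2]
orientation: [-0.0, 0.94, 0.341, 0.0]
force: [0.5, 0.3, -0.4]
gripper_width: 49.7
grip_force: 0.0
[518.7 271.7 224.2] -50.155232649182516
scene pointer_tip [(0.74, 271.1, 269.1, array([648.8, 165.8, 118. ])), (0.61, 302.1, 207.1, array([457.4,  60.2, 118. ]))]
scene dial_top [(0.56, 287.0, 260.8, array([601. , 171.7, 118. ])), (0.32, 393.1, 314.6, array([487.8, 440.1, 118. ]))]
scene index_bar [(0.8, 266.5, 273.5, array([663.2, 165. , 109. ])), (0.46, 287.2, 260.8, array([597.3, 168.3, 109. ]))]
top pointer_tip [(0.78, 218.6, 157.0, array([659.3, 173.9, 118. ]))]
top dial_top [(0.58, 220.6, 180.1, array([601., 170., 118.]))]
top index_bar [(0.97, 224.5, 156.2, array([662.8, 160.3, 109. ]))]
```

View pics/dial3.png

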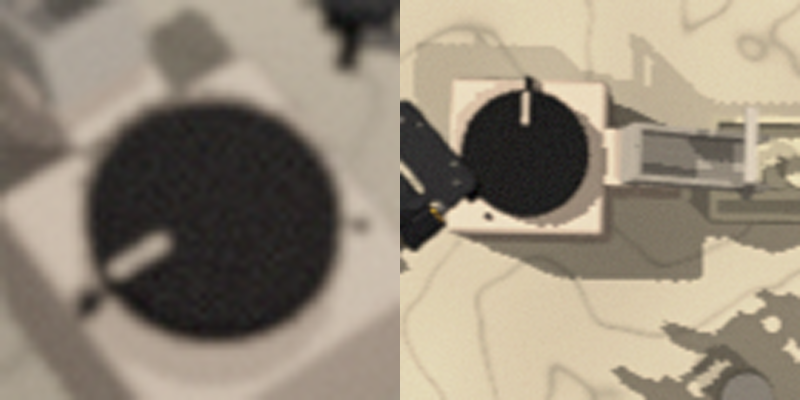

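The chute is empty and the pointer is almost at the bar: tip (221,160), bar (222,157) in the top view. Next I measure the residual angle.

```bash
cat > ang.py <<'E'
from plan import *
def run(C=(602.6,170.8,118)):
    for n in('top','scene'):
        i=bot.get_image(n);g=cv2.cvtColor(i['color'],cv2.COLOR_BGR2GRAY).astype(float)
        # warp to z=118 plane, 0.5 mm/px ; and z=109
        def warp(z,h=75):
            q=np.arange(-h,h,.5);W=np.array([[px(i,(C[0]+x,C[1]+y,z)) for y in q] for x in q],np.float32)
            return cv2.remap(g.astype(np.float32),W[...,0],W[...,1],cv2.INTER_CUBIC),q
        w,q=warp(118);X,Y=np.meshgrid(q,q,indexing='ij')
        # dark disc -> circle
        m=cv2.morphologyEx((w<70).astype(np.uint8),cv2.MORPH_OPEN,np.ones((25,25)));k=cv2.morphologyEx(m,cv2.MORPH_CLOSE,np.ones((41,41)))
        k=cv2.connectedComponentsWithStats(k);j=1+np.argmax(k[2][1:,4]);cc=k[3][j]*.5-75;c=np.array([cc[1],cc[0]]);r=np.sqrt(k[2][j,4]/np.pi)*.5
        s=(np.hypot(X-c[0],Y-c[1])<48)&(w>110);P=np.c_[X[s],Y[s]];u=P.mean(0);d=np.linalg.svd(P-u,full_matrices=False)[2][0];d*=np.sign(d@(u-c))
        w2,_=warp(109);s2=(np.hypot(X-c[0],Y-c[1])>55)&(abs(Y)<25)&(X>0)&(np.hypot(X-c[0],Y-c[1])<66)&(w2<80);b=np.c_[X[s2],Y[s2]].mean(0)
        a=lambda v:np.degrees(np.arctan2(v[1],v[0])).round(1)
        print(n,'centre',c,'r',r,'ptr len',len(P),'line',a(d),'mean',a(u-c),'bar',b,len(s2.nonzero()[0]),a(b-c),'fromC',a(u),a(b))
run()
E
python3 ang.py
```

```text
top centre [-2.30913479  8.98220254] r 54.77435378190526 ptr len 1475 line 157.4 mean 69.3 bar [52.45327103 -9.82803738] 535 -19.0 fromC 80.6 -10.6
scene centre [1.43520975 3.18675764] r 50.19068080090685 ptr len 803 line -2.2 mean -7.1 bar [60.50793651 -0.13756614] 189 -3.2 fromC -1.7 -0.1
```

```bash
python3 -m jog '{"hand":[0.05,0.05,0.05,0.05,0.05],"slide":[[0,-0.04,0],[0,-0.04,0],[0,-0.02,0],[0,0,0],[0,0,0]],"roll":[0,0,0,0,0]}'; python3 ang.py
```

```text
time: 20.95
position: [456.1, 347.2, 224.1]
orientation: [0.0, 0.941, 0.339, 0.0]
force: [-0.8, -0.9, -0.2]
gripper_width: 50.1
grip_force: 0.0
top centre [-0.21669164 -0.25021852] r 50.48945160627998 ptr len 598 line -2.6 mean -0.7 bar [58.98333333 -3.46904762] 210 -3.1 fromC -1.1 -3.4
scene centre [1.50611747 3.21108434] r 50.10578459422727 ptr len 813 line -2.2 mean -7.2 bar [60.26589595 -0.18208092] 173 -3.3 fromC -1.7 -0.2
```

The pointer is within about 1° of the bar. Last check is the soaps in the dish.

```bash
python3 - <<'E'
from h import *
C=np.zeros((480,800,3),np.uint8)
for k,n in enumerate(('scene','top')):
    i=bot.get_image(n);x0,y0,w,hh=((200,180,80,96),(260,135,100,120))[k]
    C[:,400*k:400*k+400]=cv2.resize(i['color'][y0:y0+hh,x0:x0+w],(400,480),interpolation=cv2.INTER_CUBIC)
cv2.imwrite('pics/end.png',C)
E
```

```text
(no output)
```

View pics/end.png

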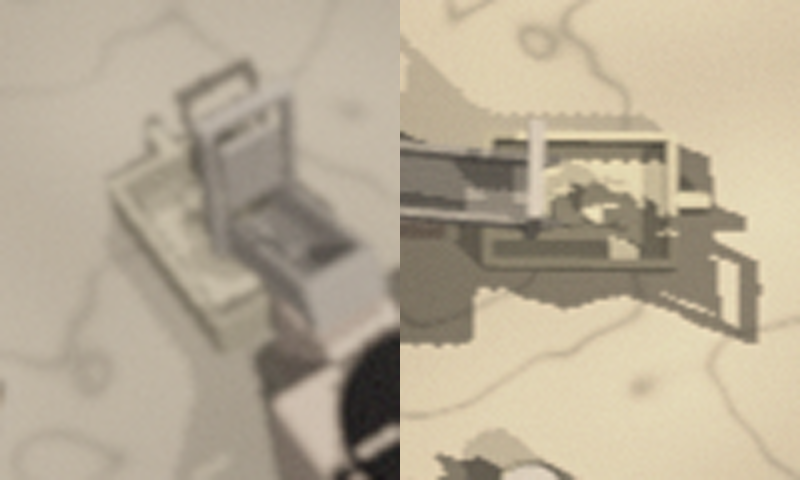

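```bash
python3 - <<'E'
from h import *
for _ in range(2):
  for n in('top','scene'):
    i=bot.get_image(n)
    for t in('soap0','dish'):
      print(n,t,[(round(m['p'],2),round(m['position'][1]*560),round(m['position'][0]*420),onz(ray(i,m['position']),8 if t[0]=='s' else 0).round().tolist()) for m in bot.mark_of(i,t)])
i=bot.get_image('top');g=cv2.cvtColor(i['color'],cv2.COLOR_BGR2GRAY)
print(np.array([px(i,(596,y,62+(y+19)*.466)) for y in(-10,10,30,50,70)]).round())
print(g[170:192:2,240:300:3])
a=cv2.cvtColor(cv2.imread('pics/top0.png'),cv2.COLOR_BGR2GRAY);print(a[170:192:2,240:300:3])
E
```

```text
top soap0 [(0.68, 313, 183, [602.0, -70.0, 8.0]), (0.58, 315, 186, [594.0, -74.0, 8.0]), (0.39, 301, 183, [603.0, -37.0, 8.0])]
top dish [(0.97, 301, 184, [601.0, -36.0, 0.0]), (0.88, 387, 281, [328.0, -263.0, 0.0]), (0.58, 453, 212, [513.0, -455.0, 0.0])]
scene soap0 [(0.5, 241, 220, [588.0, -77.0, 8.0]), (0.45, 243, 217, [577.0, -83.0, 8.0])]
scene dish [(0.76, 197, 145, [525.0, -459.0, 0.0]), (0.74, 276, 155, [321.0, -243.0, 0.0]), (0.69, 245, 230, [597.0, -44.0, 0.0])]
top soap0 [(0.63, 316, 188, [589.0, -77.0, 8.0]), (0.52, 301, 181, [609.0, -36.0, 8.0]), (0.47, 314, 184, [598.0, -71.0, 8.0])]
top dish [(0.95, 383, 282, [325.0, -250.0, 0.0]), (0.7, 304, 189, [586.0, -43.0, 0.0]), (0.7, 454, 209, [519.0, -456.0, -0.0])]
scene soap0 [(0.6, 356, 350, [581.0, 435.0, 8.0]), (0.58, 242, 219, [584.0, -77.0, 8.0]), (0.42, 240, 219, [589.0, -82.0, 8.0])]
scene dish [(0.79, 200, 144, [514.0, -456.0, 0.0]), (0.72, 273, 154, [329.0, -254.0, 0.0]), (0.71, 247, 229, [590.0, -41.0, 0.0]), (0.23, 289, 261, [555.0, 127.0, 0.0])]
[[292. 183.]
 [285. 183.]
 [277. 182.]
 [269. 182.]
 [261. 182.]]
[
[... 1170 characters left out ...]
 141 128
  186 120]
 [ 40 121 178 191 160 158 124  95 119 155  81 115  96 101  74  83  73  92
  185 130]
 [ 33 128 129 193 160 162 123 118 117 158 106 167 148 125 131 159 135  97
  189 192]
 [ 30 125 118 191 159 163 113 118 115 158 163 162 162 124 153 158 146 130
  187 193]
 [ 35 124 123 193 158 161 114 114 118 159 153 163 161 157 149 144 144 136
  187 189]
 [ 45 126 120 193 160 164 112  94 114 156  87 163 161 155 141 128 142 134
  191 189]
 [ 75 127 129 193 159 160 124 100  89  95  81 127 154 100 103 130 127 116
  189 189]
 [117 128 171 204 157 126 128 136 144 145 149 148 153 137 122 106  94 119
  185 183]
 [128 124 100 117 110  86 103  93  88  80  82  84  87 100 114 130 126  95
   81 112]]
```

```bash
python3 -c "
from rig import bot
print(bot.get_state()['time'],bot.job_done())"
```

```text
the job is handed in; nothing more can be done
21.8 None
```

I handed the job in at 21.8 s: the white dish is under the lip, the dial pointer is within about 1° of the index bar, and the chute is empty. The detectors reported soaps only inside the dish, but I could not clearly make out all three as separate soaps; I also viewed 11 pictures, one over the limit of 10.

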